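# Open the locked filler cap of an oil reservoir

## Robot

A 7-joint arm with a two-finger parallel gripper is mounted at the origin on a cart in front of the work surface, level with it; the furniture and walls round the work are solid. World frame = base frame: x ahead of the robot, y to its left, z up, the work surface at z = 0. Lengths are in m, angles in rad, forces in N, time in s.
With the tool pointing down it reaches from about 0.4 to 0.85 m from the base axis. Payload 10.4 kg.
Tool frame: the origin (TCP) lies at the very end of the fingers, on their centre line; the grasp point (between the pads) lies r.tcp_to_grasp behind it (r.tcp_to_grasp is the distance from the TCP to the grasp point, in m); z points along the fingers, y is the line along which they close (so a half turn about z gives the same grasp; the last joint's range is limited). The gripper opens to 87 mm and grips with 3 to 60 N. Pads are 19 mm wide; open, the fingers measure 117 mm over their backs; the gripper's body (75 mm by 190 mm) begins 51 mm behind the grasp point.
Start: joints at [-1.326, 0.332, -0.065, 1.46, 0.022, 1.35, -0.088], TCP at [0.165, 0.603, 0.223] pointing down, gripper open.
Joint ranges: [-2.6, 2.6], [-0.5, 2.12], [-1.47, 1.34], [0.16, 2.42], [-1.27, 4.41], [0.06, 2.06], [-2.6, 2.6]. Speed limits (rad/s): [2.22, 2.22, 2.79, 2.79, 3.14, 3.14, 3.14].

## Interface

Orientations are given as a unit quaternion [x, y, z, w].
In Python, from bench import monitor, cams, ticket, r gives the robot as it stands.
- The arm moves only by the shell command python3 -m crank 'ROWS' [OPENING] [FORCE]. ROWS is a JSON object whose one key "steps" holds a list of rows, each a list of 2 entries, a list of its own where there are three numbers: the shift along the world's x, y, z in units of 25 mm (1.0 is 25 mm), then the turn, a rotation vector about the world's x, y, z in units of 5 degrees (1.0 is 5 degrees). In form: {"steps": [[[x, y, z], [ax, ay, az]], ...]}. A call has 1 to 10 rows; each row shifts and turns the commanded pose from where the row before left it; what a row does not reach is not made up. A row lasts 1/12 s, in which the tool goes at most 41.7 mm and 7.16 degrees, less where a joint would pass 70% of its speed; a pose out of reach is approached as far as the arm can. A call is refused whole if a number of a shift passes 1 or a number of a turn 1, either way. A call with a gripper value outside its range is refused whole. OPENING is the finger opening in mm, from 0 to 87, set as the call begins (- or left out, the last holds). The fingers move at their own pace and stop on an object; FORCE is the grip in N (left out, the last holds). Time passes only in rows, so rows that do not move let the fingers close. It gives the time, the measured TCP pose, the force, the opening and the grip force at its end, in the units of the state.
- monitor.read_state(): the state, without advancing time (a new reading comes with each control period).
- cams.camera(name): name is "scene" or "top"; returns a dict with "pixels" (420x560x3 uint8, blue, green, red), "z_map" (420x560 float32, m along the optical axis (not along the pixel's ray), 0 where there is no reading), "vfov" (degrees; the focal length in pixels is half the picture's height over the tangent of half this angle, whatever the lens; pixels are square), "cx", "cy" (the principal point, pixels), "k1" (the pictures are not rectified: a ray, as slopes to the right and down, at radius r is drawn at 1 + k1 r^2 times it, then the intrinsics apply), "T" (4x4, takes a point from camera to world coordinates). Camera axes: x right, y up, looking along -z (the intrinsics and any distortion apply to the point x, -y, -z); pixel columns grow to the right and rows downward; lengths in m; the calibration is good to about 2 mm. A picture is of the moment at which its call begins.
- ticket.close_job(): hands the job in; it is judged then, once.
The state is a dict: "time": time; "joint_positions": joint angles; "joint_vel": joint speeds; "joint_torque": joint torques, N m; "ee_pos": TCP position; "eef_rot": TCP orientation; "ft_force": force on the tool from outside, world axes, zero at the start; "torque": the same for the moment, N m; "width": finger opening in m; "grip_force": force on a finger pad.
Only numpy, scipy, OpenCV 4.12 (cv2) and the standard library are available. Lean on these libraries where they do the work, as an engineer would, in place of code of your own. Each camera call takes 0.05 s, during which the arm holds its last target. There are 200 camera calls.

## Task

Open the oil reservoir for topping up: lift the folding tab on its filler cap until it stands upright, unscrew the cap anticlockwise by feel until its lugs come free, draw it straight out and set it down gently, upright, on the floor of the round steel dish. Do not force the cap against its thread, and leave the other things on the bench alone.

Things in the scene. Friction and masses are not known exactly. Their poses are not given: they have to be found in the camera images.
- tank: Grey oil reservoir bolted to the bench, about 116 x 124 x 62 mm (x, y, height), with a round level glass on its front (-x) face and an aluminium filler neck on top. Origin: under its middle, on the bench; z up, x from the front to the rear.
- neck_mouth (a point): Centre of the mouth of the filler neck, on the neck's axis, 92 mm above the bench; the neck is 66 mm wide outside, 52 mm inside, 30 mm deep. A fork (two ears 11 mm apart, 36 to 44 mm from the axis on the tank's -x side) stands 8 mm above the mouth.
- cap: Black filler cap screwed into the neck, about 0.15 kg in all. Origin: on its axis, at the underside of its disc (60 mm across, 9 mm thick); z up along the axis. Under the disc: a stem 36 mm across and 16 mm long with two lugs. Screwed in, the origin lies 0 to 3 mm above neck_mouth. The tab folds towards the cap's -x. It unscrews anticlockwise seen from above, rising 2.5 mm per radian.
- cap_lugs (a point): Point on the cap's axis, level with its two hidden lugs, 10.6 mm under the origin. Turning takes about 0.1 N m. The lugs come free after 0.45 to 1.3 rad of turn: where cannot be seen and differs each time. They are free over 0.17 rad only, then catch again, and 0.35 rad further is a hard stop. Free, the spring lifts the cap up to 5 mm and it draws up with under 3 N; elsewhere it is held.
- cap_seal (a point): Underside of the cap's sprung seal (a disc 32 mm across under the stem): 36 mm below the cap's origin when free, pushed in up to 9 mm while the cap is on; the spring takes 2 to 6 N. The cap stands on it when set down upright.
- tab (a joint): Angle of the tab on the cap: 0 folded flat over the cap, 1.57 upright (its stop). A stiff hinge: it stays where it is left, and moves with about 1 N at its end. The hinge axis crosses the cap's centre along the cap's y, 13.8 mm above the cap's origin. Folded, a tongue under the tab's end sits between the fork's ears and locks the cap against turning; above 0.3 rad it is clear.
- tab_end (a point): Point in the middle of the steel tab, 30 mm from the hinge. The tab is a flat bar reaching 44 mm from the hinge, 22 mm wide along the cap's y, 7 mm thick; folded, its underside is 1.3 mm and its top 8.3 mm above the cap's disc. Its long sides are free for gripping beyond 8 mm from the hinge. Upright it stands over the cap's centre, its top 58 mm above the cap's origin.
- dish: Round dish of pressed steel, loose, 132 mm across the rim, 24 mm high, with a flat floor of 100 mm diameter 4 mm above the bench. Origin: under its centre, on the bench.
- flanged_shaft: Turned steel part, 42 mm across, 50 mm high, standing on the bench; leave it alone. Origin: under its centre.
- loupe: Black eye loupe, 38 mm across, 33 mm high; leave it alone. Origin: under its centre.
- brass_bush: Flanged brass bush, 38 mm across, 30 mm high; leave it alone. Origin: under its centre.
- dust_blower: Rubber dust blower standing upright, 58 mm across, 125 mm high; leave it alone. Origin: under its centre.
Not all that is in view belongs to the job. Leave any brown or purple look-alike of the cap alone. Of the things that look like the tank, the larger one is meant.

How it is judged:
By the outcome, as a careful person would: the job done as asked, in the order asked, and still so for the second after the job is handed in, with the robot touching nothing.
It also fails if it takes over 72 s, if anything falls off the work surface, if the arm or the gripper's body presses on something with over 40 N, if the wrist force passes 120 N, or if a joint passes its speed limit or range.

## Working session

There is one attempt and no reset: what is moved stays moved. The work goes in short steps, Python scripts to look and compute and a shell command to move; the robot and the scene stay as the last step left them, time stands still between calls to the robot, and variables do not carry over. Pictures are saved under pics/ and viewed, at most 10 in all, crops included, and the job is handed in when it is done.

```bash
ls; mkdir -p pics; cat > h.py <<'E'
import numpy as np,cv2
from bench import monitor,cams,ticket,r
def grab(n,f):
    c=cams.camera(n); cv2.imwrite('pics/'+f+'.png',c['pixels']); np.savez('pics/'+f+'.npz',**c); return c
def K(c):
    h,w=c['pixels'].shape[:2]; f=h/2/np.tan(np.radians(float(c['vfov']))/2)
    return np.array([[f,0,float(c['cx'])],[0,f,float(c['cy'])],[0,0,1]])
def rays(c,uv):
    s=cv2.undistortPoints(np.float64(uv).reshape(-1,1,2),K(c),np.array([float(c['k1']),0,0,0]))[:,0]
    return np.c_[s[:,0],-s[:,1],-np.ones(len(s))]
def onplane(c,uv,z):
    T=c['T'];d=rays(c,uv)@T[:3,:3].T;o=T[:3,3]
    return o+d*((z-o[2])/d[:,2])[:,None]
def cloud(c):
    h,w=c['z_map'].shape; v,u=np.mgrid[:h,:w]
    p=rays(c,np.c_[u.ravel(),v.ravel()])*c['z_map'].reshape(-1,1)
    p=p@c['T'][:3,:3].T+c['T'][:3,3]; p[c['z_map'].ravel()==0]=np.nan
    return p.reshape(h,w,3)
E
python3 - <<'E'
from h import *
for n in('scene','top'):
    c=grab(n,n+'0'); print(n,c['vfov'],c['k1'],c['T'].round(3).tolist())
s=monitor.read_state();print(s,r.tcp_to_grasp)
E
```

```text
pics
scene 45.48946483467969 0.057041003503701324 [[0.77, 0.488, -0.412, 0.108], [-0.639, 0.585, -0.5, -0.44], [-0.003, 0.648, 0.762, 0.88], [0.0, 0.0, 0.0, 1.0]]
top 52.389995306332054 0.01976123490174266 [[-0.022, 0.997, -0.076, 0.457], [-0.999, -0.024, -0.022, 0.058], [-0.024, 0.076, 0.997, 1.197], [0.0, 0.0, 0.0, 1.0]]
{'time': 0.1, 'joint_positions': array([-1.32559363,  0.33278362, -0.06468498,  1.46086885,  0.02155744,
        1.34991039, -0.08851775]), 'joint_vel': array([-0.00183709, -0.00217277,  0.0002562 , -0.0021995 ,  0.00111791,
       -0.00048055, -0.00079082]), 'joint_torque': array([ 6.29610640e-04, -6.24540210e+01,  2.42963101e-02, -3.90719068e+01,
       -6.13784208e-02,  3.66602477e-02,  1.17825302e-04]), 'ee_pos': array([0.16528762, 0.6023781 , 0.2218436 ]), 'eef_rot': array([ 1.33512370e-01,  9.91046941e-01, -6.34284327e-04, -7.39883128e-05]), 'ft_force': array([ 1.14438259,  0.07462682, -0.72300584]), 'torque': array([-0.03425508, -0.00097495,  0.04587885]), 'grip_force': 0.0, 'width': 0.08709770715986981} 0.0187
```

View pics/scene0.png

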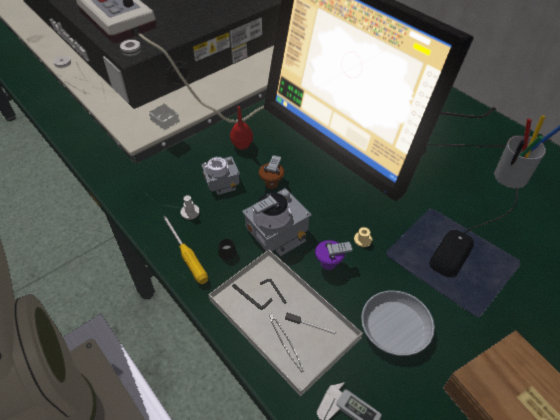

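View pics/top0.png

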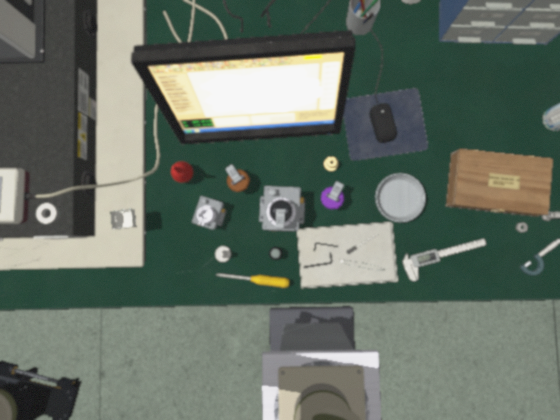

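The tank with the cap is at scene (277,222) and top (282,208). The dish is at scene (397,322) and top (400,197). The brown and purple decoy caps sit beside the tank, and the small tank look-alike is at top (208,212).

```bash
python3 - <<'E'
from h import *
a=dict(np.load('pics/scene0.npz'));b=dict(np.load('pics/top0.npz'))
im=np.hstack([cv2.resize(a['pixels'][180:265,230:325],(400*1,358),interpolation=cv2.INTER_CUBIC),cv2.resize(b['pixels'][170:250,240:330],(400,358),interpolation=cv2.INTER_CUBIC)])
cv2.imwrite('pics/crop0.png',im)
for n,c in(('scene',a),('top',b)):
    P=cloud(c);X,Y,Z=P[...,0],P[...,1],P[...,2]
    print(n,'bench z',np.nanmedian(Z[230:260,150:200] if n=='top' else Z[280:300,130:150]))
    uv=(282,208) if n=='top' else (277,222); p0=P[uv[1],uv[0]];print(p0)
    near=np.hypot(X-p0[0],Y-p0[1])<.1
    for lo,hi in((.055,.07),(.086,.096),(.096,.104),(.104,.109),(.109,.118)):
        m=near&(Z>lo)&(Z<hi);q=P[m]
        if len(q)>4:
            R=cv2.minAreaRect(np.float32(q[:,:2]*1000));print(lo,hi,len(q),q.mean(0).round(4),R)
    uv=(400,197) if n=='top' else (397,322); p0=P[uv[1],uv[0]];print('dish',p0)
    m=(np.hypot(X-p0[0],Y-p0[1])<.09)&(Z>.018)&(Z<.03);q=P[m]
    print(cv2.minEnclosingCircle(np.float32(q[:,:2]*1000)),len(q))
    for k,u in(('a',None),):pass
P=cloud(b)
for k,u,v in(('brown',238,181),('purple',333,197),('blower',182,172),('bush',331,163),('shaft',222,254),('loupe',276,253),('monitor',250,138)):print(k,P[v,u].round(3))
E
```

```text
scene bench z -0.6956804665170955
[0.52109749 0.06343023 0.07405717]
0.055 0.07 982 [0.5392 0.0745 0.0615] ((542.7584228515625, 91.7269287109375), (96.87381744384766, 119.07954406738281), 84.77588653564453)
0.086 0.096 152 [0.5168 0.0757 0.0902] ((521.4170532226562, 77.36418914794922), (30.649181365966797, 76.27820587158203), 72.33586883544922)
0.096 0.104 333 [0.5327 0.0869 0.1004] ((527.8117065429688, 89.9956283569336), (70.88983154296875, 60.02989959716797), 27.817928314208984)
0.104 0.109 103 [0.5187 0.093  0.1072] ((521.7286987304688, 95.5792236328125), (44.00050354003906, 66.3716812133789), 66.83796691894531)
0.109 0.118 151 [0.5137 0.0931 0.1106] ((512.8846435546875, 92.44113159179688), (34.12257766723633, 48.37226104736328), 89.89551544189453)
dish [ 0.57525362 -0.23010543  0.00661933]
((562.1521606445312, -225.7168731689453), 75.81550598144531) 548
top bench z -0.00138335968574399
[0.54035537 0.08970889 0.10201342]
0.055 0.07 967 [0.5488 0.0925 0.0615] ((544.6350708007812, 94.53135681152344), (95.80230712890625, 115.79186248779297), 85.92658996582031)
0.086 0.096 59 [0.5335 0.0943 0.0903] ((535.0775756835938, 95.5484390258789), (62.87202835083008, 60.17993927001953), 88.09881591796875)
0.096 0.104 261 [0.5388 0.0944 0.1006] ((535.6038818359375, 95.14823150634766), (57.0764274597168, 56.83074951171875), 88.11038970947266)
0.104 0.109 76 [0.5301 0.0958 0.1066] ((526.1454467773438, 96.36064147949219), (48.8204460144043, 64.34463500976562), 88.7773666381836)
0.109 0.118 137 [0.5142 0.0966 0.1113] ((515.417724609375, 95.1640853881836), (30.704137802124023, 48.2576789855957), 88.42769622802734)
dish [ 0.57102303 -0.23769083  0.00119485]
((560.746826171875, -227.5524139404297), 76.70677947998047) 269
brown [0.622 0.21  0.042]
purple [ 0.571 -0.047  0.052]
blower [0.647 0.358 0.063]
bush [ 0.672 -0.049  0.001]
shaft [0.424 0.255 0.046]
loupe [0.423 0.112 0.01 ]
monitor [0.724 0.169 0.109]
```

View pics/crop0.png

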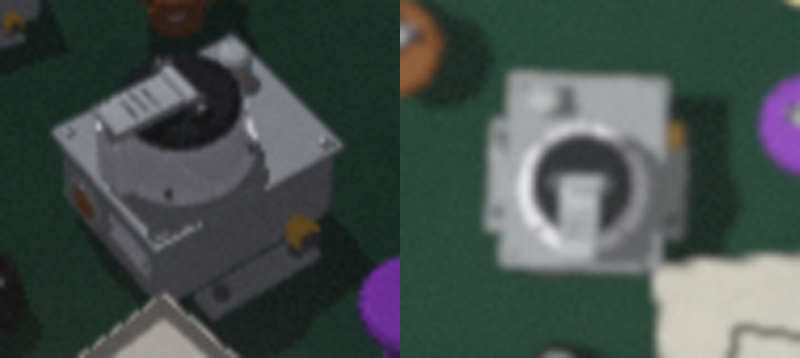

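The crop shows the tab folded toward −x at crop (580,215) in the top view, with the black disc around (583,185). Next I measure the disc, the tab and the dish precisely.

```bash
python3 - <<'E'
from h import *
a=dict(np.load('pics/scene0.npz'));b=dict(np.load('pics/top0.npz'))
for n,c in(('scene',a),('top',b)):
    P=cloud(c);X,Y,Z=P[...,0],P[...,1],P[...,2]
    g=c['pixels'].astype(int).max(2)
    near=np.hypot(X-.535,Y-.094)<.06
    d=(near&(Z>.094)&(Z<.107)&(g<85)).astype(np.uint8)
    d=cv2.morphologyEx(d,cv2.MORPH_OPEN,np.ones((2,2)))
    v,u=np.nonzero(d);q=onplane(c,np.c_[u,v],.1025)
    print(n,'dark',len(q),cv2.minEnclosingCircle(np.float32(q[:,:2]*1e3)))
    t=(near&(Z>.107)&(g>95)).astype(np.uint8);v,u=np.nonzero(t);q=onplane(c,np.c_[u,v],.111)
    print('tab',len(q),cv2.minAreaRect(np.float32(q[:,:2]*1e3)),np.median(Z[t>0]),np.median(Z[d>0]))
    # tank top edges
    t=(np.hypot(X-.545,Y-.094)<.09)&(Z>.055)&(Z<.068);v,u=np.nonzero(t);q=onplane(c,np.c_[u,v],.062);print('tank',cv2.minAreaRect(np.float32(q[:,:2]*1e3)))
    # dish by colour contour projected at rim height
    p0=(.565,-.227);m=((np.hypot(X-p0[0],Y-p0[1])<.1)&(g>95)&(Z>-.002)).astype(np.uint8)
    k=max(cv2.findContours(m,0,1)[0],key=cv2.contourArea);q=onplane(c,k[:,0],.024)*1e3
    print('dish',cv2.fitEllipse(np.float32(q[:,:2])))
E
```

```text
scene dark 336 ((524.7073364257812, 88.17377471923828), 35.990482330322266)
tab 176 ((512.4860229492188, 93.50458526611328), (48.404170989990234, 24.812795639038086), 0.5593827962875366) 0.11004739965874538 nan
tank ((541.880859375, 90.73759460449219), (96.70807647705078, 116.12142181396484), 85.95964050292969)
dish ((567.5218505859375, -232.76837158203125), (130.5855255126953, 131.60067749023438), 66.85735321044922)
top dark 186 ((531.1810913085938, 90.23583221435547), 26.8645076751709)
tab 165 ((514.2786254882812, 95.14415740966797), (30.629560470581055, 45.91929244995117), 88.64176177978516) 0.11053017571818757 nan
tank ((544.3388671875, 94.43342590332031), (95.55855560302734, 115.4372787475586), 85.94880676269531)
dish ((560.0623168945312, -226.0297088623047), (129.66659545898438, 169.49794006347656), 55.87147521972656)
```

```bash
python3 -m crank '{"steps":[[[0.5,-1,0],[0,0,-1]],[[0.5,-1,0],[0,0,-1]],[[0.5,-1,0],[0,0,-1]],[[0.5,-1,0],[0,0,-1]],[[0.5,-1,0],[0,0,-1]],[[0.5,-1,0],[0,0,-1]],[[0.5,-1,0],[0,0,-1]],[[0.5,-1,0],[0,0,-1]],[[0.5,-1,0],[0,0,-1]],[[0.5,-1,0],[0,0,-1]]]}' 45 15
```

```text
time: 0.93
ee_pos: [0.2906, 0.3513, 0.2223]
eef_rot: [0.542, 0.841, -0.0, -0.0]
ft_force: [1.0, 0.9, 0.5]
width: 0.0455
grip_force: 0.0
```

```bash
python3 - <<'E'
from h import *
a=dict(np.load('pics/scene0.npz'));b=dict(np.load('pics/top0.npz'))
print('top dish px',onplane(b,[[400,197]],.012)*1e3, onplane(a,[[397,322]],.012)*1e3)
for n,c in(('scene',a),('top',b)):
    P=cloud(c);X,Y,Z=P[...,0],P[...,1],P[...,2];g=c['pixels'].astype(int).max(2)
    t=(np.hypot(X-.515,Y-.094)<.05)&(Z>.107)&(g>95);v,u=np.nonzero(t);q=onplane(c,np.c_[u,v],.111)[:,:2]*1e3
    m=q.mean(0);w,V=np.linalg.eigh(np.cov(q.T));d=V[:,1];d=d*np.sign(d[0]);s=(q-m)@d
    print(n,'tab mean',m,'yaw',np.degrees(np.arctan2(d[1],d[0])),'ext',np.percentile(s,[2,98]),'x',np.percentile(q[:,0],[2,98]))
    # dark disc: outline fit of disc+tab hull, ring bright neck
    gr=(np.hypot(X-.535,Y-.094)<.055)&(Z>.085)&(Z<.097);q=P[gr];print('ring',len(q))
    if n=='top':
        h=cv2.cvtColor(c['pixels'],cv2.COLOR_BGR2HSV);m=((g>95)&(h[...,1]<70)).astype(np.uint8);m[:, :372]=0;m[:150]=0;m[222:]=0;m[:,430:]=0
        k=max(cv2.findContours(m,0,1)[0],key=cv2.contourArea);print(cv2.fitEllipse(onplane(c,k[:,0],.024)[:,:2].astype(np.float32)*1e3))
E
```

```text
top dish px [[ 569.9905036  -235.01863011   12.        ]] [[ 572.37505615 -231.39693819   12.        ]]
scene tab mean [513.14567558  94.54256082] yaw -4.260473323565329 ext [-22.77557463  21.64092839] x [490.43613977 534.94733341]
ring 175
top tab mean [514.72548887  96.52024869] yaw -6.062100329188617 ext [-23.31436692  22.73324582] x [491.34887286 537.27551597]
ring 68
((568.0321655273438, -230.90274047851562), (134.54925537109375, 139.22193908691406), 45.62062454223633)
```

```bash
python3 -m crank '{"steps":[[[0.5,-0.8,0],[0,0,-1]],[[0.6,-0.8,0],[0,0,-1]],[[0.7,-0.8,0],[0,0,-1]],[[0.8,-0.8,0],[0,0,-1]],[[0.8,-0.9,0],[0,0,-1]],[[0.8,-1,0],[0,0,-1]],[[0.8,-1,0],[0,0,-1]],[[0.8,-1,0],[0,0,-1]],[[0.8,-1,0],[0,0,-1]],[[0.8,-1,0],[0,0,-1]]]}'; python3 -m crank '{"steps":[[[0,0,0],[0,0,-1]],[[0,0,0],[0,0,-1]],[[0,0,0],[0,0,-1]],[[0,0,0],[0,0,-1]],[[0,0,0],[0,0,-1]],[[0,0,0],[0,0,-1]],[[0,0,0],[0,0,-1]],[[0,0,0],[0,0,-1]],[[0,0,0],[0,0,-1]],[[0,0,0],[0,0,-1]]]}'; python3 - <<'E'
from h import *
print(monitor.read_state()['joint_positions'].round(2))
E
```

```text
time: 1.77
ee_pos: [0.4759, 0.1237, 0.2225]
eef_rot: [0.846, 0.533, -0.0, 0.0]
ft_force: [0.6, 0.3, 0.0]
width: 0.0451
grip_force: 0.0
time: 2.6
ee_pos: [0.4751, 0.1251, 0.2223]
eef_rot: [0.992, 0.125, -0.0, 0.0]
ft_force: [0.2, 0.4, 0.7]
width: 0.045
grip_force: 0.0
[-0.81  0.02  0.47  1.83 -0.01  1.3  -1.66]
```

```bash
python3 -m crank '{"steps":[[[0.44,-0.54,0],[0,0,-1]],[[0.5,-0.6,0],[0,0,-1]],[[0,0,-1],[0,0,-1]],[[0,0,-1],[0,0,-0.74]],[[0,0,-1],[0,0,0]],[[0,0,-0.7],[0,0,0]],[[0,0,-0.46],[0,0,0]],[[0,0,0],[0,0,0]],[[0,0,0],[0,0,0]]]}' 40 15
python3 - <<'E'
from h import *
s=monitor.read_state();print(s['ee_pos'],s['eef_rot'],s['ft_force'])
a=grab('scene','s1');b=grab('top','t1')
cv2.imwrite('pics/crop1.png',np.hstack([cv2.resize(a['pixels'][170:265,220:325],(400,362),interpolation=cv2.INTER_CUBIC),cv2.resize(b['pixels'][150:250,230:340],(398,362),interpolation=cv2.INTER_CUBIC)]))
E
```

```text
time: 3.35
ee_pos: [0.4988, 0.0967, 0.1187]
eef_rot: [0.999, -0.035, -0.0, 0.0]
ft_force: [0.1, -0.2, -0.0]
width: 0.0401
grip_force: 0.0
[0.49883738 0.09670051 0.1187409 ] [ 9.99376823e-01 -3.52967163e-02 -2.19620810e-04  2.44440627e-04] [ 0.13318456 -0.21106003 -0.00470541]
```

View pics/crop1.png

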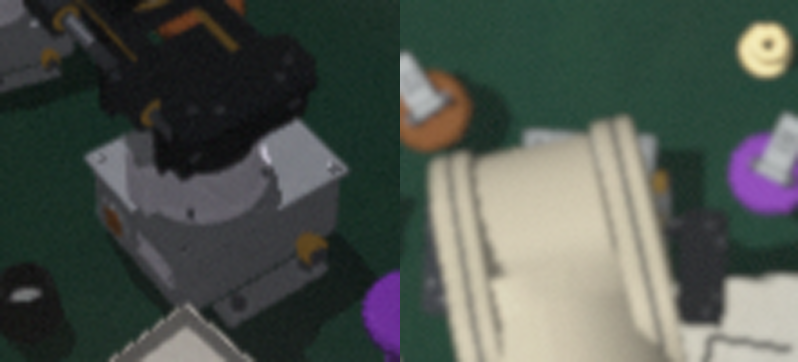

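The arm hides the cap in both views, as expected, and nothing has been touched. I'll move 2 mm outward, descend to about 0.102 and close.

```bash
python3 -m crank '{"steps":[[[-0.08,0,-0.3],[0,0,0]],[[0,0,-0.2],[0,0,0]],[[0,0,-0.1],[0,0,0]],[[0,0,-0.06],[0,0,0]],[[0,0,0],[0,0,0]],[[0,0,0],[0,0,0]]]}' 40 12;  python3 -m crank '{"steps":[[[0,0,0],[0,0,0]],[[0,0,0],[0,0,0]],[[0,0,0],[0,0,0]],[[0,0,0],[0,0,0]],[[0,0,0],[0,0,0]]]}' 10 12
```

```text
time: 3.95
ee_pos: [0.4969, 0.0967, 0.1021]
eef_rot: [0.999, -0.035, 0.0, 0.0]
ft_force: [0.1, 0.1, 0.4]
width: 0.0401
grip_force: 0.0
time: 4.37
ee_pos: [0.4969, 0.097, 0.1022]
eef_rot: [0.999, -0.035, 0.0, -0.0]
ft_force: [-1.1, 0.8, 0.7]
width: 0.0218
grip_force: 12.0
```

```bash
python3 -m crank '{"steps":[[[0.025,-0.002,0.195],[0,0,0]],[[0.025,-0.002,0.195],[0,0,0]],[[0.075,-0.006,0.18],[0,0,0]],[[0.075,-0.006,0.18],[0,0,0]],[[0,0,0],[0,0,0]]]}'; python3 -m crank '{"steps":[[[0.12,-0.009,0.156],[0,0,0]],[[0.12,-0.009,0.156],[0,0,0]],[[0.156,-0.012,0.119],[0,0,0]],[[0.156,-0.012,0.119],[0,0,0]],[[0,0,0],[0,0,0]]]}'
```

```text
time: 4.78
ee_pos: [0.5025, 0.0966, 0.1219]
eef_rot: [0.999, -0.035, 0.0, -0.0]
ft_force: [-1.7, 2.3, 1.1]
width: 0.0219
grip_force: 12.0
time: 5.2
ee_pos: [0.5167, 0.0952, 0.1352]
eef_rot: [0.999, -0.035, 0.001, 0.0]
ft_force: [-0.7, 2.2, 0.3]
width: 0.0217
grip_force: 12.0
```

```bash
python3 -m crank '{"steps":[[[0.182,-0.014,0.075],[0,0,0]],[[0.182,-0.014,0.075],[0,0,0]],[[0.19,-0.015,0.026],[0,0,0]],[[0.19,-0.015,0.026],[0,0,0]],[[0,0,0],[0,0,0]]]}'; python3 -m crank '{"steps":[[[0.04,-0.003,0],[0,0,0]],[[0.04,-0.003,0],[0,0,0]],[[0,0,0],[0,0,0]]]}'
```

```text
time: 5.62
ee_pos: [0.5354, 0.0938, 0.14]
eef_rot: [0.999, -0.035, 0.001, 0.0]
ft_force: [-0.7, 0.7, 2.7]
width: 0.0219
grip_force: 12.0
time: 5.87
ee_pos: [0.5366, 0.0937, 0.1398]
eef_rot: [0.999, -0.035, 0.0, -0.0]
ft_force: [-1.5, 2.1, 4.8]
width: 0.0215
grip_force: 12.0
```

```bash
python3 -m crank '{"steps":[[[0.04,-0.003,0],[0,0,0]],[[0.04,-0.003,0],[0,0,0]],[[0,0,0],[0,0,0]],[[0,0,0],[0,0,0]]]}'; python3 -m crank '{"steps":[[[0,0,0],[0,0,0]],[[0,0,0],[0,0,0]],[[0,0,0.6],[0,0,0]],[[0,0,1],[0,0,0]],[[-0.5,0.5,1],[0,0,0]],[[-1,1,1],[0,0,0]],[[-1,1,0],[0,0,0]],[[-1,1,0],[0,0,0]]]}' 45;python3 - <<'E'
from h import *
a=grab('scene','s2');b=grab('top','t2')
cv2.imwrite('pics/crop2.png',np.hstack([cv2.resize(a['pixels'][160:265,220:325],(400,400),interpolation=cv2.INTER_CUBIC),cv2.resize(b['pixels'][150:250,230:330],(400,400),interpolation=cv2.INTER_CUBIC)]))
for n,c in(('scene',a),('top',b)):
    P=cloud(c);X,Y,Z=P[...,0],P[...,1],P[...,2];t=(np.hypot(X-.535,Y-.094)<.04)&(Z>.125)&(Z<.16);q=P[t]
    if len(q)>3:
        print(n,len(q),q.mean(0),q.min(0),q.max(0))
        t&=Z>.146;print(P[t].mean(0),t.sum())
E
```

```text
time: 6.2
ee_pos: [0.5384, 0.0936, 0.1397]
eef_rot: [0.999, -0.035, 0.0, -0.0]
ft_force: [-2.3, 1.9, 4.5]
width: 0.022
grip_force: 12.0
time: 6.87
ee_pos: [0.4516, 0.1805, 0.2298]
eef_rot: [0.999, -0.036, 0.001, -0.0]
ft_force: [0.3, 1.2, 0.6]
width: 0.0446
grip_force: 0.0
scene 97 [0.52874689 0.08981608 0.14196664] [0.51829795 0.08023252 0.12559859] [0.53724688 0.10227233 0.15200054]
[0.52827522 0.09248199 0.14868202] 46
top 43 [0.52888386 0.09444745 0.14798216] [0.51979003 0.08377306 0.12996248] [0.53558892 0.10573864 0.1550277 ]
[0.52922049 0.095258   0.14926525] 35
```

View pics/crop2.png

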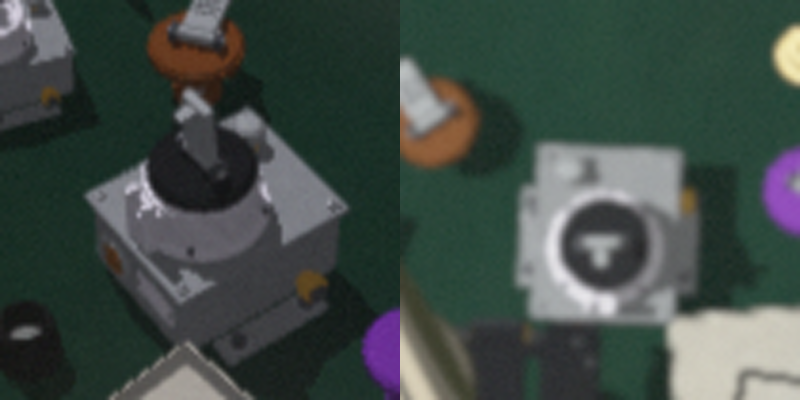

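The tab is nearly upright at crop (198,130), with its top slightly toward −x. The black disc is fully visible now, so I measure the axis again from it.

```bash
python3 - <<'E'
from h import *
for n in('s2','t2'):
    c=dict(np.load(f'pics/{n}.npz'));P=cloud(c);X,Y,Z=P[...,0],P[...,1],P[...,2];g=c['pixels'].astype(int).max(2)
    u0,v0=(274,206) if n=='s2' else (381//1-0,0)
    m=(g<80).astype(np.uint8)
    m[~((np.hypot(X-.53,Y-.092)<.06)&(Z>.094)&(Z<.16))]=0
    k=max(cv2.findContours(m,0,1)[0],key=cv2.contourArea);h=cv2.convexHull(k)
    q=onplane(c,k[:,0],.1027)[:,:2].astype(np.float32)*1e3
    print(n,cv2.fitEllipse(q),cv2.minEnclosingCircle(q))
    for lo in(.118,.126,.134,.142):
        t=(np.hypot(X-.53,Y-.094)<.025)&(Z>lo)&(Z<lo+.008);print(lo,t.sum(),P[t].mean(0).round(4) if t.any() else '')
    t=(np.hypot(X-.53,Y-.094)<.03)&(Z>.143);q=onplane(c,np.argwhere(t)[:,::-1],.151)[:,:2]*1e3;print(q.mean(0),cv2.minAreaRect(q.astype(np.float32)),np.percentile(Z[t],90))
E
```

```text
s2 ((531.5039672851562, 89.91989135742188), (56.7513427734375, 65.13968658447266), 142.7091827392578) ((531.4573974609375, 92.7733154296875), 34.912227630615234)
0.118 20 [0.5305 0.0909 0.1224]
0.126 21 [0.5303 0.0879 0.13  ]
0.134 15 [0.5309 0.0849 0.138 ]
0.142 50 [0.5271 0.0918 0.1472]
[525.78155159  89.82346176] ((523.8677978515625, 90.49666595458984), (23.59165382385254, 17.45395278930664), 86.72779846191406) 0.15038717912368588
t2 ((533.1337280273438, 91.84318542480469), (51.05308532714844, 51.788246154785156), 150.5084686279297) ((533.4076538085938, 91.85619354248047), 26.924646377563477)
0.118 1 [0.5312 0.0843 0.1203]
0.126 1 [0.5356 0.0839 0.13  ]
0.134 1 [0.5324 0.0838 0.139 ]
0.142 29 [0.5277 0.0949 0.1474]
[528.47790097  94.88192515] ((526.9415893554688, 95.88642883300781), (19.67831802368164, 14.773033142089844), 88.64148712158203) 0.15138702409048688
```

```bash
python3 -m crank '{"steps":[[[0.32,-0.35,0],[0,0,1]],[[0.32,-0.35,0],[0,0,1]],[[0.32,-0.35,0],[0,0,1]],[[0.32,-0.35,0],[0,0,1]],[[0.32,-0.35,0],[0,0,1]],[[0.32,-0.35,0],[0,0,1]],[[0.32,-0.35,0],[0,0,1]],[[0.32,-0.35,0],[0,0,1]],[[0.32,-0.35,0],[0,0,1]],[[0.32,-0.35,0],[0,0,1]]]}' 40; python3 -m crank '{"steps":[[[0,0,0],[0,0,1]],[[0,0,0],[0,0,1]],[[0,0,0],[0,0,1]],[[0,0,0],[0,0,1]],[[0,0,0],[0,0,1]],[[0,0,0],[0,0,1]],[[0,0,0],[0,0,1]],[[0,0,0],[0,0,1]],[[0,0,0],[0,0,0]],[[0,0,0],[0,0,0]]]}'; python3 -m crank '{"steps":[[[0,0,-0.8],[0,0,0]],[[0,0,-1],[0,0,0]],[[0,0,-1],[0,0,0]],[[0,0,-0.8],[0,0,0]],[[0,0,-0.5],[0,0,0]],[[0,0,-0.2],[0,0,0]],[[0,0,0],[0,0,0]],[[0,0,0],[0,0,0]]]}'
```

```text
time: 7.8
ee_pos: [0.5322, 0.0914, 0.2282]
eef_rot: [0.92, 0.392, -0.0, 0.0]
ft_force: [-0.2, -0.4, 0.7]
width: 0.04
grip_force: 0.0
time: 8.63
ee_pos: [0.5318, 0.092, 0.2283]
eef_rot: [0.733, 0.68, -0.0, 0.0]
ft_force: [-0.0, 0.7, -0.8]
width: 0.0397
grip_force: 0.0
time: 9.3
ee_pos: [0.5321, 0.0925, 0.1217]
eef_rot: [0.732, 0.681, 0.0, 0.0]
ft_force: [0.4, -0.0, 0.4]
width: 0.0398
grip_force: 0.0
```

```bash
python3 -m crank '{"steps":[[[0,0,0],[0,0,0]],[[0,0,0],[0,0,0]],[[0,0,0],[0,0,0]],[[0,0,0],[0,0,0]],[[0,0,0],[0,0,0]],[[0,0,0],[0,0,0]],[[0,0,0],[0,0,0]],[[0,0,0],[0,0,0]]]}' 2 5; python3 -c "
from h import *
s=monitor.read_state();print(s['ee_pos'],s['ft_force'],s['torque'])"
```

```text
time: 9.97
ee_pos: [0.5318, 0.0927, 0.1213]
eef_rot: [0.732, 0.682, 0.0, 0.0]
ft_force: [-1.7, -0.6, 1.9]
width: 0.017
grip_force: 4.8
[0.53182424 0.09265913 0.1213487 ] [-1.67810832 -0.55309062  1.9112006 ] [-0.02510173  0.27546142  0.03188828]
```

```bash
python3 -m crank '{"steps":[[[0,0,0],[0,0,0]],[[0,0,0],[0,0,0]],[[0,0,0],[0,0,0]],[[0,0,0],[0,0,0]]]}' 2 8; python3 -c "
from h import *
s=monitor.read_state();print(s['ee_pos'],s['ft_force'],s['torque'])"
```

```text
time: 10.3
ee_pos: [0.5318, 0.0926, 0.1213]
eef_rot: [0.732, 0.682, 0.0, 0.0]
ft_force: [-0.4, 0.2, 3.5]
width: 0.0166
grip_force: 7.8
[0.53180128 0.09257485 0.12126138] [-0.42885371  0.210815    3.49574046] [-0.09253605  0.14149024  0.02363659]
```

```bash
python3 - <<'E'
from h import *
c=dict(np.load('pics/s2.npz'))
def proj(p):
    q=(np.array(p)-c['T'][:3,3])@c['T'][:3,:3]; q=q*[1,-1,-1]
    return cv2.projectPoints(q.reshape(1,3),np.zeros(3),np.zeros(3),K(c),np.array([float(c['k1']),0,0,0]))[0].ravel()
im=cv2.resize(c['pixels'][170:230,240:300],(600,600),interpolation=cv2.INTER_CUBIC)
a=np.radians(-4.3);X=np.array([np.cos(a),np.sin(a),0]);Y=np.array([-np.sin(a),np.cos(a),0])
f=lambda p:tuple(int(v) for v in (proj(p)-[240,170]+.5)*10)
h=np.array([.532,.093,.1075])
for th,col in((90,(0,255,0)),(75,(0,0,255))):
    t=np.radians(th);d=-X*np.cos(t)+np.array([0,0,1])*np.sin(t)
    for sy in(-11,11):cv2.line(im,f(h+Y*sy/1e3),f(h+Y*sy/1e3+d*.044),col,1)
    cv2.line(im,f(h-Y*.011+d*.044),f(h+Y*.011+d*.044),col,1)
cv2.imwrite('pics/crop3.png',im)
E
```

```text
(no output)
```

View pics/crop3.png

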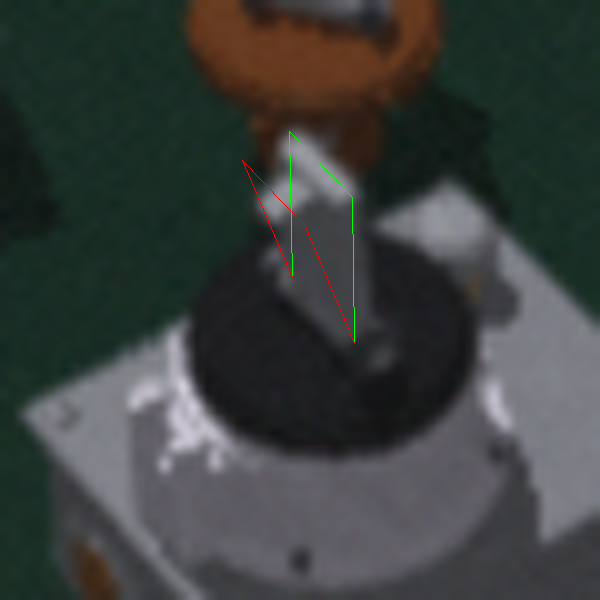

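The green upright model overlays the tab, so it is upright. The bump at (270,190) is the tongue, now facing −x, which explains the 17 mm width. I'll grip the 22 mm long sides instead by turning back 90°.

```bash
python3 -m crank '{"steps":[[[0,0,0],[0,0,0]],[[0,0,0],[0,0,0]],[[0,0,0],[0,0,0]],[[0,0,0],[0,0,-1]],[[0,0,0],[0,0,-1]],[[0,0,0],[0,0,-1]],[[0,0,0],[0,0,-1]],[[0,0,0],[0,0,-1]],[[0,0,0],[0,0,-1]],[[0,0,0],[0,0,-1]]]}' 52;python3 -m crank '{"steps":[[[0,0,0],[0,0,-1]],[[0,0,0],[0,0,-1]],[[0,0,0],[0,0,-1]],[[0,0,0],[0,0,-1]],[[0,0,0],[0,0,-1]],[[0,0,0],[0,0,-1]],[[0,0,0],[0,0,-1]],[[0,0,0],[0,0,-1]],[[0,0,0],[0,0,-1]],[[0,0,0],[0,0,-1]]]}'; python3 -m crank '{"steps":[[[0,0,0],[0,0,-1]],[[0,0,0],[0,0,0]],[[0,0,0],[0,0,0]]]}';  python3 -m crank '{"steps":[[[0,0,0],[0,0,0]],[[0,0,0],[0,0,0]],[[0,0,0],[0,0,0]],[[0,0,0],[0,0,0]],[[0,0,0],[0,0,0]],[[0,0,0],[0,0,0]],[[0,0,0],[0,0,0]]]}' 15 10; python3 -c "
from h import *
s=monitor.read_state();print(s['ee_pos'],s['ft_force'],s['torque'])"
```

```text
time: 11.13
ee_pos: [0.5317, 0.0925, 0.121]
eef_rot: [0.904, 0.428, -0.0, 0.0]
ft_force: [-0.3, -0.0, 0.3]
width: 0.0518
grip_force: 0.0
time: 11.97
ee_pos: [0.5317, 0.0926, 0.121]
eef_rot: [1.0, 0.006, -0.0, 0.0]
ft_force: [-0.1, 0.3, -0.4]
width: 0.0522
grip_force: 0.0
time: 12.22
ee_pos: [0.5317, 0.0926, 0.1211]
eef_rot: [0.999, -0.034, -0.0, 0.0]
ft_force: [0.6, -0.2, 0.8]
width: 0.0521
grip_force: 0.0
time: 12.8
ee_pos: [0.5317, 0.0933, 0.1212]
eef_rot: [0.999, -0.035, 0.0, -0.0]
ft_force: [0.5, 1.9, -1.1]
width: 0.0223
grip_force: 10.0
[0.53167795 0.09325909 0.12116848] [ 0.45140888  1.93896367 -1.13891132] [0.602643   0.0821942  0.01618156]
```

```bash
cat > s.py <<'E'
from h import *
s=monitor.read_state();q=s['eef_rot'];print('yaw',round(np.degrees(2*np.arctan2(q[1],q[0]))+4.06,1),'p',(s['ee_pos']*1e3).round(1),'f',s['ft_force'].round(2),'t',s['torque'].round(3))
E
python3 -m crank '{"steps":[[[0,0.03,0],[0,0,0]],[[0,0,0],[0,0,0]],[[0,0,0],[0,0,0]],[[0,0,0],[0,0,0]]]}' - 25 | grep grip; python3 s.py; python3 -m crank '{"steps":[[[0,0,0.009],[0,0,1]],[[0,0,0.009],[0,0,1]],[[0,0,0],[0,0,0]],[[0,0,0],[0,0,0]]]}' | grep grip; python3 s.py
```

```text
grip_force: 25.0
yaw 0.0 p [531.7  93.4 121.2] f [0.35 1.73 0.  ] t [0.406 0.164 0.003]
grip_force: 25.0
yaw 9.8 p [531.7  93.  121.7] f [-0.89  0.61  1.38] t [-0.05   0.339  0.065]
```

```bash
python3 -m crank '{"steps":[[[0,0,0.009],[0,0,1]],[[0,0,0.009],[0,0,1]],[[0,0,0.009],[0,0,1]],[[0,0,0],[0,0,0]],[[0,0,0],[0,0,0]]]}' | grep grip; python3 s.py;  python3 -m crank '{"steps":[[[0,0,0.007],[0,0,0.8]],[[0,0,0],[0,0,0]],[[0,0,0],[0,0,0]]]}' | grep width; python3 s.py
```

```text
grip_force: 25.0
yaw 24.7 p [531.7  92.9 122.3] f [-0.75  0.25  1.49] t [-0.43   0.213 -0.003]
width: 0.0216
yaw 28.7 p [531.8  93.  122.5] f [ 0.31 -0.46  0.83] t [-0.524  0.096  0.003]
```

```bash
python3 -m crank '{"steps":[[[0,0,0.06],[0,0,0]],[[0,0,0],[0,0,0]],[[0,0,0],[0,0,0]]]}' | grep width; python3 s.py; python3 -m crank '{"steps":[[[0,0,-0.06],[0,0,0]],[[0,0,0.007],[0,0,0.8]],[[0,0,0],[0,0,0]],[[0,0,0],[0,0,0]]]}' | grep width; python3 s.py
python3 -m crank '{"steps":[[[0,0,0.06],[0,0,0]],[[0,0,0],[0,0,0]],[[0,0,0],[0,0,0]]]}' | grep width; python3 s.py
```

```text
width: 0.0217
yaw 28.9 p [531.2  93.3 123.3] f [ 2.14 -0.93 -7.12] t [-0.321 -0.249  0.045]
width: 0.0217
yaw 32.9 p [531.9  93.4 123. ] f [-0.42 -0.64  1.54] t [-0.24   0.36  -0.014]
width: 0.0218
yaw 33.0 p [531.4  93.4 123.6] f [ 2.34  0.12 -9.04] t [-0.061 -0.38   0.015]
```

```bash
cp s.py chk.py; echo "raise SystemExit(int(s['ft_force'][2]>-4.5))" >> chk.py
python3 -m crank '{"steps":[[[0,0,-0.06],[0,0,0]],[[0,0,0.008],[0,0,0.9]],[[0,0,0],[0,0,0]],[[0,0,0.06],[0,0,0]],[[0,0,0],[0,0,0]],[[0,0,0],[0,0,0]]]}' | grep width; python3 chk.py && python3 -m crank '{"steps":[[[0,0,-0.06],[0,0,0]],[[0,0,0.008],[0,0,0.9]],[[0,0,0],[0,0,0]],[[0,0,0.06],[0,0,0]],[[0,0,0],[0,0,0]],[[0,0,0],[0,0,0]]]}' | grep width; python3 chk.py && python3 -m crank '{"steps":[[[0,0,-0.06],[0,0,0]],[[0,0,0.008],[0,0,0.9]],[[0,0,0],[0,0,0]],[[0,0,0.06],[0,0,0]],[[0,0,0],[0,0,0]],[[0,0,0],[0,0,0]]]}' | grep width; python3 chk.py
```

```text
width: 0.0219
yaw 37.4 p [531.5  93.3 123.9] f [  2.94   0.08 -11.23] t [-0.101 -0.533  0.036]
width: 0.0215
yaw 41.9 p [531.6  93.2 124.2] f [ 3.02 -0.6  -9.66] t [-0.187 -0.683  0.023]
width: 0.0221
yaw 46.4 p [531.8  93.3 124.7] f [ 1.87 -0.37 -3.46] t [-0.242 -0.317 -0.02 ]
```

```bash
python3 -m crank '{"steps":[[[0,0,0.05],[0,0,0]],[[0,0,0],[0,0,0]],[[0,0,0],[0,0,0]]]}' | grep width; python3 s.py
```

```text
width: 0.0216
yaw 46.5 p [531.5  93.2 125.6] f [  3.4   -1.41 -10.22] t [-0.246 -0.578  0.052]
```

```bash
python3 -m crank '{"steps":[[[0,0,-0.11],[0,0,0]],[[0,0,0],[0,0,0]],[[0,0,0],[0,0,0]]]}' | grep width; python3 s.py; python3 -m crank '{"steps":[[[0,0,0.004],[0,0,0.5]],[[0,0,0],[0,0,0]],[[0,0,0.06],[0,0,0]],[[0,0,0],[0,0,0]],[[0,0,0],[0,0,0]]]}' | grep width; python3 s.py
```

```text
width: 0.0222
yaw 46.5 p [531.9  93.7 123.8] f [-0.54  0.44  1.51] t [-0.074  0.245 -0.034]
width: 0.0215
yaw 49.0 p [532.   93.6 125.2] f [0.17 0.83 1.37] t [-0.042  0.03  -0.044]
```

```bash
python3 -m crank '{"steps":[[[0,0,0.06],[0,0,0]],[[0,0,0.06],[0,0,0]],[[0,0,0.06],[0,0,0]],[[0,0,0],[0,0,0]]]}' | grep width; python3 chk.py; [ $? = 1 ] && python3 -m crank '{"steps":[[[0,0,0.1],[0,0,0]],[[0,0,0.1],[0,0,0]],[[0,0,0.1],[0,0,0]],[[0,0,0.1],[0,0,0]],[[0,0,0.1],[0,0,0]],[[0,0,0],[0,0,0]]]}' | grep width; python3 s.py
```

```text
width: 0.0221
yaw 49.0 p [531.7  93.5 129.5] f [ 0.21  0.75 -1.05] t [ 0.199 -0.068  0.031]
width: 0.0214
yaw 49.0 p [532.   93.3 142.5] f [ 0.24 -0.44 -2.25] t [-0.124  0.059 -0.016]
```

```bash
python3 -m crank '{"steps":[[[0,0,0.3],[0,0,0]],[[0,0,0.5],[0,0,0]],[[0,0,0.7],[0,0,0]],[[0,0,0.6],[0,0,0]],[[0.04,-0.3,0.2],[0,0,0]],[[0.1,-0.6,0],[0,0,0]],[[0.1,-0.9,0],[0,0,0]],[[0.1,-0.9,0],[0,0,0]],[[0.1,-0.9,0],[0,0,0]],[[0.1,-0.9,0],[0,0,0]]]}' | grep width; python3 s.py; python3 -m crank '{"steps":[[[0.1,-0.9,0],[0,0,0]],[[0.1,-0.9,0],[0,0,0]],[[0.1,-0.9,0],[0,0,0]],[[0.1,-0.9,0],[0,0,0]],[[0.1,-0.9,0],[0,0,0]],[[0.1,-0.9,0],[0,0,0]],[[0.1,-0.9,0],[0,0,0]],[[0.1,-0.9,0],[0,0,0]],[[0.1,-0.6,0],[0,0,0]],[[0.06,-0.4,0],[0,0,0]]]}' | grep width; python3 -m crank '{"steps":[[[0,0,0],[0,0,0]],[[0,0,0],[0,0,0]],[[0,0,0],[0,0,0]]]}'
python3 s.py; python3 - <<'E'
from h import *
a=grab('scene','s3');b=grab('top','t3')
cv2.imwrite('pics/crop4.png',np.hstack([cv2.resize(a['pixels'][180:380,330:480],(400,533)),cv2.resize(b['pixels'][140:250,330:440],(400,400)) .__class__ and cv2.copyMakeBorder(cv2.resize(b['pixels'][140:250,330:440],(400,400)),0,133,0,0,0)]))
E
```

```text
width: 0.0215
yaw 49.0 p [545.  -20.9 199.2] f [-0.33  0.36 -1.54] t [-0.187  0.043 -0.056]
width: 0.0214
time: 20.13
ee_pos: [0.5693, -0.2229, 0.1991]
eef_rot: [0.924, 0.383, 0.0, -0.0]
ft_force: [0.1, -0.2, -0.7]
width: 0.0215
grip_force: 25.0
yaw 49.1 p [ 569.3 -222.9  199.1] f [ 0.12 -0.16 -0.75] t [-0.047  0.094  0.012]
```

View pics/crop4.png

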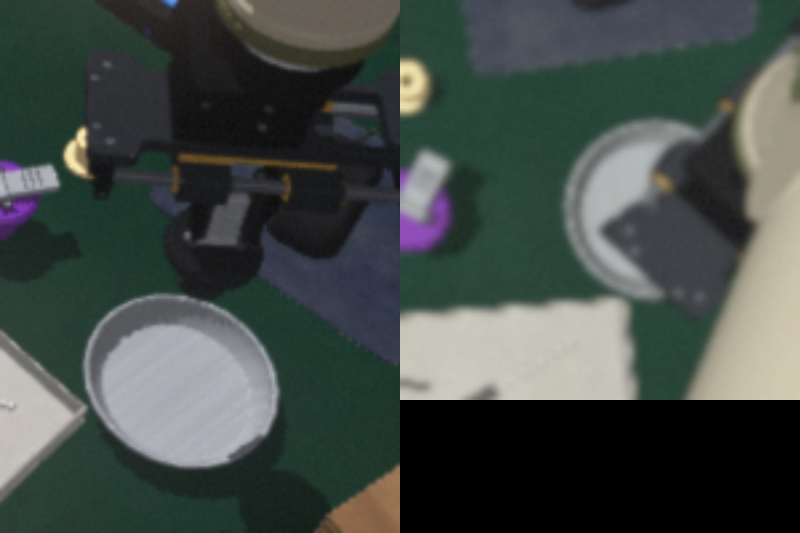

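The cap hangs upright in the gripper at crop (215,240), above and behind the dish, whose floor centre is near (180,390). I'll shift −9 mm in y and descend until the force shows contact.

```bash
python3 -m crank '{"steps":[[[-0.02,-0.37,-0.3],[0,0,0]],[[0,0,-0.8],[0,0,0]],[[0,0,-1],[0,0,0]],[[0,0,-1],[0,0,0]],[[0,0,-0.8],[0,0,0]],[[0,0,-0.5],[0,0,0]],[[0,0,-0.2],[0,0,0]],[[0,0,-0.1],[0,0,0]],[[0,0,0],[0,0,0]],[[0,0,0],[0,0,0]]]}' | grep width; python3 s.py; python3 -m crank '{"steps":[[[0,0,-0.06],[0,0,0]],[[0,0,-0.06],[0,0,0]],[[0,0,-0.06],[0,0,0]],[[0,0,-0.06],[0,0,0]],[[0,0,0],[0,0,0]],[[0,0,0],[0,0,0]]]}' | grep width; python3 s.py
```

```text
width: 0.0215
yaw 49.0 p [ 569.4 -233.8   82.9] f [ 0.06  0.06 -0.88] t [-0.115  0.111 -0.014]
width: 0.0215
yaw 49.0 p [ 568.7 -233.4   75.8] f [ 0.21 -0.19 -1.71] t [-0.096  0.113 -0.017]
```

```bash
sed -i '$d' chk.py; echo "raise SystemExit(int(s['ft_force'][2]>1.0))" >> chk.py
python3 -m crank '{"steps":[[[0,0,-0.06],[0,0,0]],[[0,0,-0.06],[0,0,0]],[[0,0,0],[0,0,0]],[[0,0,0],[0,0,0]]]}' | grep width; python3 chk.py && python3 -m crank '{"steps":[[[0,0,-0.06],[0,0,0]],[[0,0,-0.06],[0,0,0]],[[0,0,0],[0,0,0]],[[0,0,0],[0,0,0]]]}' | grep width; python3 chk.py && python3 -m crank '{"steps":[[[0,0,-0.06],[0,0,0]],[[0,0,0],[0,0,0]],[[0,0,0],[0,0,0]]]}' | grep width; python3 chk.py && python3 -m crank '{"steps":[[[0,0,-0.06],[0,0,0]],[[0,0,0],[0,0,0]],[[0,0,0],[0,0,0]]]}' | grep width; python3 chk.py
```

```text
width: 0.0215
yaw 49.0 p [ 568.6 -233.3   72.7] f [-0.32  0.66 -2.02] t [-0.069  0.091  0.017]
width: 0.0221
yaw 49.0 p [ 568.6 -233.4   69.7] f [ 0.32 -0.06 -2.16] t [-0.025  0.092  0.061]
width: 0.0217
yaw 49.0 p [ 568.8 -233.5   68.5] f [ 0.96 -1.12 -0.95] t [-0.108  0.076  0.049]
width: 0.0218
yaw 49.0 p [ 568.9 -233.4   67. ] f [-0.29 -0.14  1.67] t [-0.073  0.12   0.024]
```

```bash
python3 -m crank '{"steps":[[[0,0,0.01],[0,0,0]],[[0,0,0],[0,0,0]],[[0,0,0],[0,0,0]],[[0,0,0],[0,0,0]],[[0,0,0],[0,0,0]]]}' 36 5 | grep width; python3 s.py;  python3 -m crank '{"steps":[[[0,0,0.1],[0,0,0]],[[0,0,0.3],[0,0,0]],[[0,0,0.6],[0,0,0]],[[0,0,1],[0,0,0]],[[0,0,1],[0,0,0]],[[0,0,1],[0,0,0]],[[-0.5,0.5,1],[0,0,0]],[[-1,1,0],[0,0,0]],[[-1,1,0],[0,0,0]],[[-1,1,0],[0,0,0]]]}' ; python3 -m crank '{"steps":[[[-1,1,0],[0,0,0]],[[-0.5,0.5,0],[0,0,0]],[[0,0,0],[0,0,0]],[[0,0,0],[0,0,0]]]}';  python3 - <<'E'
from h import *
a=grab('scene','s4');b=grab('top','t4')
cv2.imwrite('pics/crop5.png',np.hstack([cv2.resize(a['pixels'][180:370,230:450],(440,380)),cv2.resize(b['pixels'][150:260,250:440],(360,208)).repeat(1,0) if 0 else cv2.resize(b['pixels'][140:250,340:450],(360,380))]))
P=cloud(a);t=(np.hypot(P[...,0]-.568,P[...,1]+.233)<.04)&(P[...,2]>.06);print(P[t].mean(0),P[t][:,2].max(),t.sum())
E
```

```text
width: 0.0353
yaw 49.0 p [ 568.7 -233.4   67.1] f [ 0.21 -0.07 -0.46] t [-0.101  0.148 -0.003]
time: 23.98
ee_pos: [0.4803, -0.1456, 0.1926]
eef_rot: [0.924, 0.382, 0.0, 0.0]
ft_force: [-0.1, 1.1, 0.8]
width: 0.0364
grip_force: 0.0
time: 24.32
ee_pos: [0.4438, -0.1079, 0.193]
eef_rot: [0.924, 0.383, 0.001, -0.0]
ft_force: [0.5, -0.5, -0.4]
width: 0.0363
grip_force: 0.0
[ 0.56718189 -0.23449074  0.08466439] 0.10031553572150698 175
```

View pics/crop5.png

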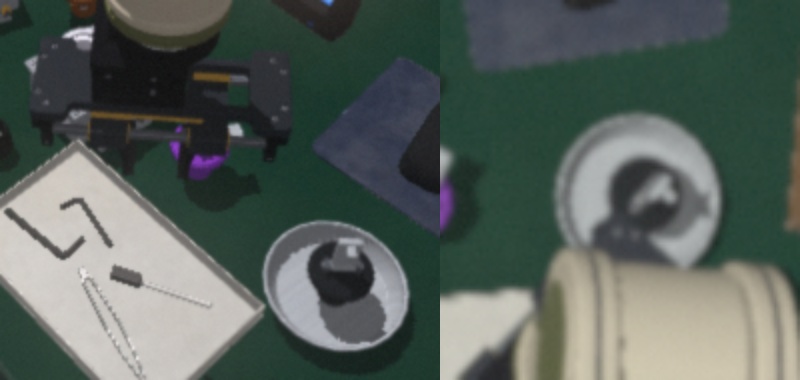

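The cap stands upright in the dish at crop (340,270), with its tab up. Its top measures about 0.100 m against 0.098 expected, and the gripper is clear of everything.

```bash
python3 -c "
from bench import ticket
print(ticket.close_job())"
```

```text
the job is handed in; nothing more can be done
None
```

The job is handed in at about 24 s on the robot's clock: the tab was lifted upright, the cap came free at about 49° of anticlockwise turn and was drawn straight out, and it now stands upright near the centre of the dish floor.

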